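# Stand a mould core column up against a flip stop

### The job

Flip the stop leaf fully down onto the setting plate, butt the foot of the lying core column against it, and raise the column there by its overhanging end, never lifting the foot off the plate, until it stands upright, close up against the leaf. Let go of the column, then flip the leaf right back up, leaving the column standing where it was gauged, without shifting the bottle, short core, ring or tin that stand nearby.

Things in the scene. Friction and masses are not known exactly. Their poses are not given: they have to be found in the camera images.
- plate: Fixed aluminium plate 150 x 215 mm on steel parallels, top 50 mm above the bench. Origin on the bench; local x points away from the robot (turned up to 0.3 rad), y to the left, along the lying column. Spans local x -90 to 60, y -140 to 75 mm. A steel fence runs along y at x 35 to 55 mm, 22 mm high. Two strips 8 mm high (y 30 to 70, inner faces x -44 and 4 mm) keep the column from rolling.
- stop_line (a point): Fixed point on the plate's top surface, at plate-local (-20, -50, 50) mm, where the face of the lowered leaf stands; axes parallel to the plate's. The leaf's stop face looks along +y from here, so a column standing flush has its axis 25 mm from here along +y; x = 0 is the middle line of the saddle.
- hinge (a point): Fixed point on the leaf's hinge axis, in the middle of the leaf's thickness, plate-local (45, -57, 100) mm. The axis runs along the plate's y, 50 mm above the plate top, held on the fence by two lugs (at y -85 and -135 mm, up to 112 mm above the bench).
- leaf (a joint): Stop leaf's angle, rad: 0 = fully down at its end stop, 3 mm clear of the plate; 1.57 = straight up; 1.75 = end of travel. Friction hinge (0.12 N m), stays where left; starts up. Steel, 14 mm thick along the hinge axis, reaches 100 mm from the hinge, towards the robot when down, its top edge then level at the hinge's height; stop block 30 to 100 mm from the hinge, 47 mm deep.
- leaf_end (a point): Point on the leaf's free end, 100 mm from the hinge axis, at the edge that is uppermost when the leaf is down (when it is up, this edge is the back, away from the robot).
- knob (a point): Centre of the black ball (26 mm) on the leaf's handle: a 12 mm rod fixed to the leaf, 53 mm beside the leaf along -y, standing straight up 85 mm above the hinge when the leaf is down and pointing away from the robot, level, when the leaf is up. Pushing it away from the robot and down lifts the leaf.
- column: Plain aluminium cylinder, 50 mm diameter, 170 mm long, about 0.6 kg, lying on the plate along its y, two dark grooves near its head. Origin: centre of the foot's end face, on the axis; x axis from foot to head. The foot points to the leaf (-y), 8 to 30 mm short of it; the head overhangs the plate's left edge, by 45 mm once butted, its underside 50 mm above the bench.
- head (a point): Centre of the column's head end face, 170 mm from its foot along the axis.
- release_bottle: Bystander: white mould-release bottle, 64 mm wide, 190 mm tall; origin under its centre
- short_core: Bystander: short aluminium cylinder standing on end, 50 mm diameter, 90 mm tall (not the column)
- bush: Bystander: steel ring, 64 mm outside, 30 mm high, lying flat
- tin: Bystander: open steel tin, 90 mm wide, 80 mm high
There are look-alikes about, which are no part of the job. Leave any orange look-alike of the column alone.

How it is judged:
On the way, in this order (a step that is already met when the one before it is completed fails the run):
1. the leaf is fully down (within 0.08 rad) while the column still lies (value of joint leaf below 0.08 rad and angle between column's own x axis and vertical above 1.35 rad), for 0.2 s.
2. the column leans, its head raised 30 to 60 degrees, with the centre of its foot within 40 mm of the lowered leaf's face (angle between column's own x axis and vertical between 0.52 and 1.05 rad and y of column in the frame of stop_line below 0.04 m and value of joint leaf below 0.12 rad), for 0.05 s.
3. the column stands upright, no more than 8 mm from the lowered leaf, untouched by the fingers (angle between column's own x axis and vertical below 0.05 rad and y of column in the frame of stop_line between 0.019 and 0.033 m and value of joint leaf below 0.12 rad and contact force between the fingers and column below 0.1 N), for 0.3 s.
At the end, for the whole second after the job is handed in: The leaf is flipped up (past 1.2 rad) and the column stands upright (within 0.05 rad), still, with its foot on the plate, its axis 17 to 35 mm from the line of the leaf's face (25 mm is flush) and within 30 mm of the saddle's middle line (value of joint leaf above 1.2 rad and angle between column's own x axis and vertical below 0.05 rad and y of column in the frame of stop_line between 0.017 and 0.035 m and x of column in the frame of stop_line between -0.03 and 0.03 m and height (world z) of column between 0.044 and 0.056 m and linear speed of column below 0.02 m/s and velocity of joint leaf below 0.1 rad/s); the robot touches nothing.
It fails at once if the column's foot is lifted off the plate (foot centre more than 20 mm above its height when lying) (height (world z) of column above 0.095 m).
It fails at once if the column falls off the plate (height (world z) of head below 0.035 m).
It fails at once if a bystander is moved by more than 30 mm (distance of any of release_bottle, short_core, bush, tin from where it was at the start of the episode above 0.03 m).
It also fails if it takes over 72 s, if anything falls off the work surface, if the arm or the gripper's body presses on something with over 40 N, if the wrist force passes 120 N, or if a joint passes its speed limit or range.

### The arm

A 6-joint arm with a two-finger parallel gripper is mounted at the origin on the work surface. World frame = base frame: x ahead of the robot, y to its left, z up, the work surface at z = 0. Lengths are in m, angles in rad, forces in N, time in s.
With the tool pointing down it reaches from about 0.275 to 1 m from the base axis. Payload 8.4 kg.
Tool frame: the origin (TCP) lies at the very end of the fingers, on their centre line; the grasp point (between the pads) lies 19 mm behind it; z points along the fingers, y is the line along which they close (so a half turn about z gives the same grasp; the last joint's range is limited). The gripper opens to 85 mm and grips with 20 to 120 N. Pads are 22 mm wide; open, the fingers measure 114 mm over their backs; the gripper's body (76 mm by 85 mm) begins 54 mm behind the grasp point. The pads swing forward as they close: fully open they stand 13 mm farther back than shut.
Start: joints at [-1.294, 0.353, 1.633, -0, 1.155, -0.002], TCP at [0.172, -0.601, 0.231] pointing down, gripper open.
Joint ranges: [-2.63, 2.63], [-0.92, 2.1], [0.06, 2.66], [-1.3, 4.44], [0, 2.69], [-3.02, 3.02]. Speed limits (rad/s): [2.22, 2.22, 2.79, 3.14, 3.14, 3.14].

### API

Orientations are given as a unit quaternion [w, x, y, z].
In Python, from station import r gives the robot as it stands. The module is installed in compiled form; this text tells all that it offers.
- The arm moves only by the shell command python3 -m pendant 'ROWS' [FORCE]. ROWS is a JSON object whose one key "steps" holds a list of rows, each a list of 7 numbers: the shift along the world's x, y, z in cm, then the turn, a rotation vector about the world's x, y, z in degrees, then the opening, from 0 (shut) to 1 (fully open). In form: {"steps": [[dx, dy, dz, wx, wy, wz, jaw], ...]}. A call has 1 to 20 rows; each row shifts and turns the commanded pose from where the row before left it; what a row does not reach is not made up. A row lasts 1/12 s, in which the tool goes at most 41.7 mm and 7.16 degrees, less where a joint would pass 70% of its speed; a pose out of reach is approached as far as the arm can. A call is refused whole if a number of a shift passes 4.17 or a number of a turn 7.16, either way. A call with a gripper value outside its range is refused whole. The fingers move at their own pace and stop on an object; FORCE is the grip in N (left out, the last holds). Time passes only in rows, so rows that do not move let the fingers close. It gives the time, the measured TCP pose, the force, the opening and the grip force at its end, in the units of the state.
- r.observe(): the state, without advancing time (a new reading comes with each control period).
- r.capture(name): name is "scene" or "top"; returns the picture (480x640x3 uint8, red, green, blue); there is no depth.
- r.get_calibration(name): a dict with "vfov" (degrees; the focal length in pixels is half the picture's height over the tangent of half this angle, whatever the lens; pixels are square), "cx", "cy" (the principal point, pixels), "T" (4x4, takes a point from camera to world coordinates). Camera axes: x right, y up, looking along -z (the intrinsics and any distortion apply to the point x, -y, -z); pixel columns grow to the right and rows downward; lengths in m; the calibration is good to about 2 mm. A picture is of the moment at which its call begins. get_calibration takes no time and is no camera call.
- r.close_job(): hands the job in; it is judged then, once.
The state is a dict: "clock": time; "qpos": joint angles; "joint_vel": joint speeds; "joint_efforts": joint torques, N m; "tool_pos": TCP position; "ee_rot": TCP orientation; "force": force on the tool from outside, world axes, zero at the start; "torque": the same for the moment, N m; "width": opening from 0.0 (shut) to 1.0 (fully open); "finger_force": force on a finger pad.
Only numpy, scipy, OpenCV 4.12 (cv2) and the standard library are available. Lean on these libraries where they do the work, as an engineer would, in place of code of your own. Each camera call takes 0.05 s, during which the arm holds its last target. There are 200 camera calls.

## Working session

There is one attempt and no reset: what is moved stays moved. The work goes in short steps, Python scripts to look and compute and a shell command to move; the robot and the scene stay as the last step left them, time stands still between calls to the robot, and variables do not carry over. Pictures are saved under pics/ and viewed, at most 10 in all, crops included, and the job is handed in when it is done.

```bash
mkdir -p pics; cat > h.py <<'E'
import numpy as np,cv2
from station import r
def cal(n):
    c=r.get_calibration(n);f=240/np.tan(np.radians(c['vfov'])/2);return c,f,np.array(c['T'])
def ray(n,u,v):
    c,f,T=cal(n);d=np.array([(u-c['cx'])/f,-(v-c['cy'])/f,-1]);return T[:3,3],T[:3,:3]@d
def onz(n,u,v,z):
    o,d=ray(n,u,v);return o+d*(z-o[2])/d[2]
def proj(n,p):
    c,f,T=cal(n);q=T[:3,:3].T@(np.array(p)-T[:3,3]);return c['cx']+f*q[0]/-q[2],c['cy']-f*q[1]/-q[2]
def snap(n,f):
    im=r.capture(n);cv2.imwrite('pics/'+f,im[...,::-1]);return im
E
python3 - <<'E'
from h import *
for n in('scene','top'):
    snap(n,n+'0.png');print(r.get_calibration(n))
print(r.observe())
E
```

```text
{'vfov': 47.973532572570846, 'cx': 327.9595487000459, 'cy': 244.4881102659937, 'T': array([[-0.85657877, -0.35728321,  0.3723191 ,  0.84359876],
       [ 0.51597253, -0.60243047,  0.60897445,  0.60428424],
       [ 0.00672002,  0.71374101,  0.70037748,  0.83009115],
       [ 0.        ,  0.        ,  0.        ,  1.        ]])}
{'vfov': 48.87538011015449, 'cx': 314.6687073553142, 'cy': 241.3065513360646, 'T': array([[ 0.03020978,  0.99773817, -0.06004933,  0.42667444],
       [-0.99950091,  0.0295988 , -0.01103842, -0.00970531],
       [-0.00923606,  0.06035283,  0.99813438,  1.16695601],
       [ 0.        ,  0.        ,  0.        ,  1.        ]])}
{'clock': 0.1, 'qpos': array([-1.29441413e+00,  3.53604497e-01,  1.63406766e+00, -1.93158119e-06,
        1.15516063e+00, -2.35795205e-03]), 'joint_vel': array([ 0.00156314, -0.00219503, -0.00138166, -0.00032749,  0.00097395,
        0.0018602 ]), 'joint_efforts': array([-6.62318439e-05, -6.06351900e+01, -3.42819250e+01,  8.91076354e-06,
        3.86865082e-03, -1.14495830e-05]), 'tool_pos': array([ 0.1718754 , -0.60046537,  0.23061737]), 'ee_rot': array([-6.14132619e-04,  9.90303457e-01,  1.38919684e-01, -8.55657982e-05]), 'force': array([-0.2125657 ,  0.30752778, -0.86510864]), 'torque': array([4.78559525e-03, 4.30920774e-02, 5.54593229e-05]), 'finger_force': 0.0, 'width': 1.002620045364307}
```

View pics/scene0.png

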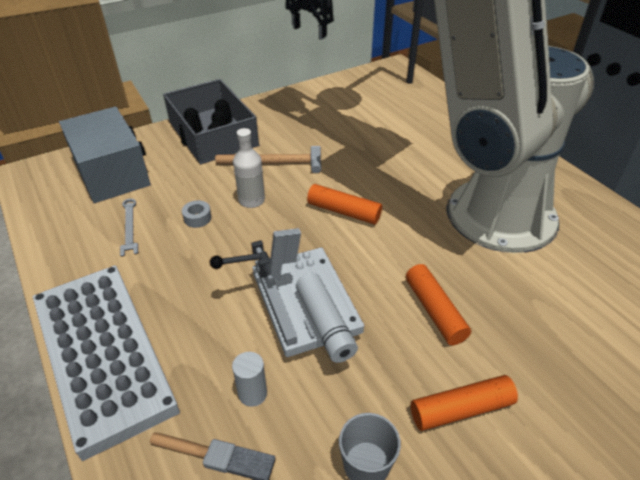

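View pics/top0.png

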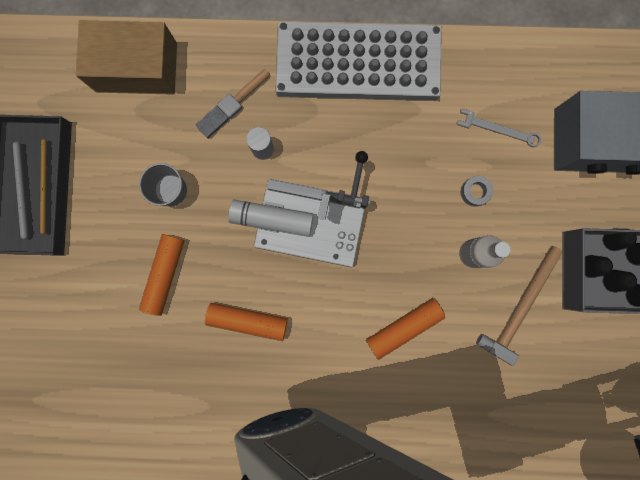

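Top view: the column is the plain aluminium cylinder with grooves on the plate at (230–315, 200–235). The orange ones at (162,275), (247,321) and (405,328) are decoys. The knob is at (362,157), and the leaf is up at about (333,205). I'll enlarge that area to confirm and read the corners.

```bash
python3 - <<'E'
from h import *
a=cv2.imread('pics/top0.png')[140:280,215:385];b=cv2.imread('pics/scene0.png')[220:370,200:370]
a=cv2.resize(a,(680,560),interpolation=cv2.INTER_CUBIC)
cv2.imwrite('pics/c1.png',a)
E
```

```text
(no output)
```

View pics/c1.png

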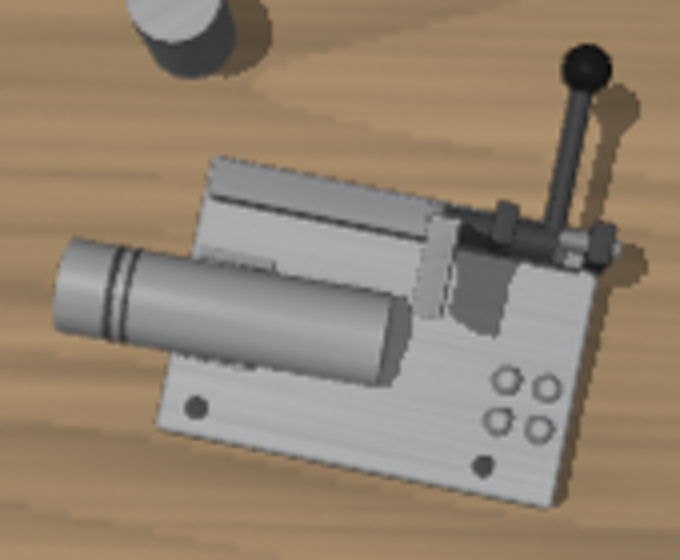

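```bash
cat > m.py <<'E'
from h import *
from scipy.optimize import least_squares
P=lambda u,v:(215+u/4-.4,140+v/4-.4)
obs=[((-.09,.075,.05),P(157,430)),((-.09,-.14,.05),P(552,507)),((.055,.075,.072),P(217,156)),((.035,.075,.072),P(207,193))]
def W(p,l):
    c,s=np.cos(p[2]),np.sin(p[2]);return np.array([p[0]+c*l[0]-s*l[1],p[1]+s*l[0]+c*l[1],l[2]])
s=least_squares(lambda p:np.concatenate([np.array(proj('top',W(p,l)))-o for l,o in obs]),[.45,0,0])
p=s.x
E
python3 - <<'E'
from m import *
print(p.round(4),s.fun.round(2),'deg',np.degrees(p[2]))
for n,l in dict(stop=(-.02,-.05,.05),hinge=(.045,-.057,.1),leafend_up=(.045,-.057,.2),knob=(.045+.085,-.11,.1),knobdn=(.045,-.11,.185)).items():
    w=W(p,l);print(n,w.round(4),np.round(proj('top',w),1),np.round(proj('scene',w),1))
print('knob top->',onz('top',*P(587,68),.1))
for a in((72,238),(55,330),(390,295),(378,385)): 
    w=onz('top',*P(*a),.075); c_,s_=np.cos(p[2]),np.sin(p[2]);d=w[:2]-p[:2];print(w.round(4),(c_*d[0]+s_*d[1]).round(4),(-s_*d[0]+c_*d[1]).round(4))
# triangulate knob by two views: black blob scene
im=cv2.imread('pics/scene0.png');m=(im.max(2)<40).astype('uint8');n,l,st,ce=cv2.connectedComponentsWithStats(m)
for i in range(1,n):
    if abs(ce[i][0]-216)<15 and abs(ce[i][1]-262)<15:print(st[i],ce[i])
for nme,z,uv in(('tin',.08,(162,185)),('short',.09,(258,138)),('bush',.03,(477,191)),('bottle',.19,(502,250))):print(nme,onz('top',*uv,z).round(3))
E
```

```text
[ 0.5543  0.0404 -0.1797] [ 0.44 -0.64  1.05  1.26 -0.97 -0.33 -0.51 -0.31] deg -10.29679163226907
stop [ 0.5257 -0.0053  0.05  ] [318.8 226.5] [303.3 284.1]
hinge [ 0.5884 -0.0238  0.1   ] [328.8 193.9] [267.8 272.6]
leafend_up [ 0.5884 -0.0238  0.2   ] [329.8 185.7] [263.6 232.9]
knob [ 0.6625 -0.0911  0.1   ] [362.8 158.8] [215.7 264.7]
knobdn [ 0.5789 -0.0759  0.185 ] [357.3 192.9] [256.1 219.9]
knob top-> [ 0.66690476 -0.08795917  0.1       ]
[0.5754 0.176  0.075 ] -0.0035 0.1373
[0.527 0.183 0.075] -0.0523 0.1354
[0.5504 0.0095 0.075 ] 0.0017 -0.0311
[0.5034 0.0143 0.075 ] -0.0454 -0.0348
[211 257  13  11 105] [216.34285714 261.87619048]
tin [0.6   0.323 0.08 ]
short [0.702 0.126 0.09 ]
bush [ 0.614 -0.345  0.03 ]
bottle [ 0.48  -0.345  0.19 ]
```

```bash
python3 -m pendant '{"steps":[[0,0,4,0,0,7.07,0],[0,0,4,0,0,7.07,0],[0,0,4,0,0,7.07,0],[2.5,3.1,0,0,0,7.07,0],[2.5,3.1,0,0,0,7.07,0],[2.5,3.1,0,0,0,7.07,0],[2.5,3.1,0,0,0,7.07,0],[2.5,3.1,0,0,0,7.07,0],[2.5,3.1,0,0,0,7.07,0],[2.5,3.1,0,0,0,0,0],[2.5,3.1,0,0,0,0,0],[2.5,3.1,0,0,0,0,0],[2.5,3.1,0,0,0,0,0],[2.5,3.1,0,0,0,0,0],[2.5,3.1,0,0,0,0,0],[2.5,3.1,0,0,0,0,0],[2.5,3.1,0,0,0,0,0],[2.5,3.1,0,0,0,0,0],[0,0,0,0,0,0,0]]}'
cat >> m.py <<'E'
from scipy.spatial.transform import Rotation as R
def st():
    o=r.observe();t=o['tool_pos'];q=o['ee_rot'];M=R.from_quat(np.r_[q[1:],q[0]]).as_matrix()
    c_,s_=np.cos(p[2]),np.sin(p[2]);d=t[:2]-p[:2];L=np.array([[c_,s_,0],[-s_,c_,0],[0,0,1]])
    print('clk',round(o['clock'],2),'pos',t.round(4),'loc',np.round([c_*d[0]+s_*d[1],-s_*d[0]+c_*d[1],t[2]],4),'zloc',(L@M[:,2]).round(3),'yloc',(L@M[:,1]).round(3),'F',o['force'].round(1),'w',round(o['width'],3),'ff',round(o['finger_force'],1))
E
python3 -c "
from m import *
st();print(r.observe()['qpos'].round(2))"
```

```text
clock: 1.68
tool_pos: [0.5503, -0.1308, 0.3507]
ee_rot: [-0.001, 0.767, 0.642, 0.001]
force: [-1.4, -0.2, -0.1]
width: 0.002
finger_force: 0.0
clk 1.68 pos [ 0.5503 -0.1308  0.3507] loc [ 0.0266 -0.1691  0.3507] zloc [ 0.001  0.003 -1.   ] yloc [1.    0.002 0.001] F [-1.4 -0.2 -0.1] w 0.002 ff 0.0
[-0.24  0.17  1.62  0.    1.36 -0.06]
```

```bash
python3 -m pendant '{"steps":[[2.2,2.45,0,0,0,0,0],[2.2,2.45,0,0,0,0,0],[2.2,2.45,0,0,0,0,0],[2.1,2.45,0,0,0,0,0],[0,0,-3.4,0,0,0,0],[0,0,-3.4,0,0,0,0],[0,0,-3.4,0,0,0,0],[0,0,-3.4,0,0,0,0],[0,0,-3.4,0,0,0,0],[0,0,0,0,0,0,0]]}' && python3 - <<'E'
from m import *
st();a=snap('scene','s1.png')[180:380,180:400];cv2.imwrite('pics/s1c.png',cv2.resize(a,(660,600),interpolation=cv2.INTER_CUBIC)[...,::-1])
E
```

```text
clock: 2.52
tool_pos: [0.6294, -0.0378, 0.1742]
ee_rot: [-0.004, 0.768, 0.64, -0.004]
force: [-1.4, -0.0, -1.3]
width: -0.003
finger_force: 0.0
clk 2.52 pos [ 0.6294 -0.0378  0.1742] loc [ 0.0879 -0.0635  0.1742] zloc [-0.011 -0.001 -1.   ] yloc [ 1.    -0.002 -0.011] F [-1.4 -0.  -1.3] w -0.003 ff 0.0
```

View pics/s1c.png

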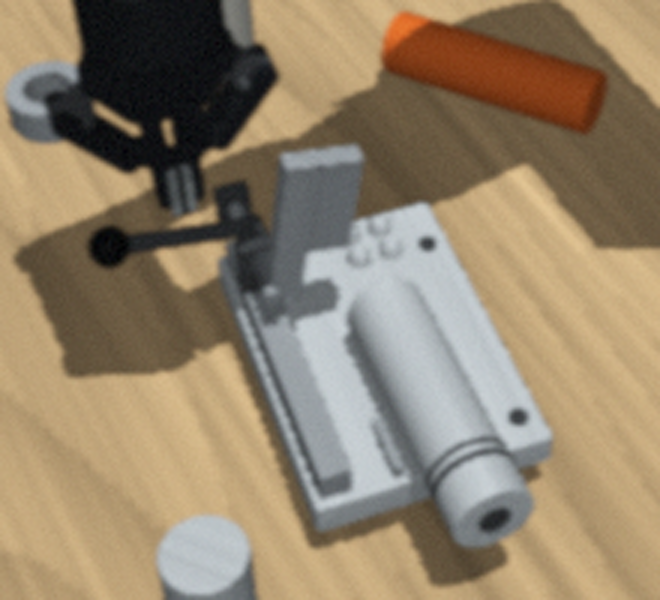

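The shut fingers are behind the leaf's upper edge (crop 175,190), and the leaf stands upright at crop (320,230). Pushing it down now.

```bash
python3 -m pendant '{"steps":[[-1.3,0.8,0.5,0,0,0,0],[-1.3,0.5,0.4,0,0,0,0],[-1.08,0.2,-0.1,0,0,0,0],[-1.08,0.2,-0.2,0,0,0,0],[-1.01,0.18,-0.42,0,0,0,0],[-1.01,0.18,-0.42,0,0,0,0],[-0.86,0.15,-0.68,0,0,0,0],[-0.86,0.15,-0.68,0,0,0,0],[-0.67,0.12,-0.87,0,0,0,0],[-0.67,0.12,-0.87,0,0,0,0],[-0.42,0.08,-1.02,0,0,0,0],[-0.42,0.08,-1.02,0,0,0,0],[-0.27,0.05,-0.6,0,0,0,0],[0,0,-0.6,0,0,0,0],[0,0,-0.3,0,0,0,0],[0,0,0,0,0,0,0],[0,0,0,0,0,0,0]]}' && python3 -c "
from m import *
st()"
```

```text
clock: 3.98
tool_pos: [0.5248, -0.0098, 0.1124]
ee_rot: [-0.0, 0.768, 0.64, -0.0]
force: [0.7, -0.3, -0.0]
width: 0.003
finger_force: 0.0
clk 3.98 pos [ 0.5248 -0.0098  0.1124] loc [-0.02   -0.0546  0.1124] zloc [-0. -0. -1.] yloc [ 1.    -0.002 -0.   ] F [ 0.7 -0.3 -0. ] w 0.003 ff 0.0
```

```bash
python3 -m pendant '{"steps":[[-0.5,0.1,-0.4,0,0,0,0],[-0.5,0.1,-0.4,0,0,0,0],[0,0,-0.3,0,0,0,0],[0,0,-0.1,0,0,0,0],[0,0,0,0,0,0,0],[0,0,0,0,0,0,0]]}' && python3 -c "
from m import *
st()"
```

```text
clock: 4.48
tool_pos: [0.5146, -0.0078, 0.1005]
ee_rot: [0.0, 0.768, 0.64, 0.0]
force: [0.1, 0.8, -0.1]
width: 0.002
finger_force: 0.0
clk 4.48 pos [ 0.5146 -0.0078  0.1005] loc [-0.0304 -0.0544  0.1005] zloc [ 0.  0. -1.] yloc [ 1.    -0.002  0.   ] F [ 0.1  0.8 -0.1] w 0.002 ff 0.0
```

```bash
python3 -m pendant '{"steps":[[0,0,-0.2,0,0,0,0],[0,0,-0.1,0,0,0,0],[0,0,0,0,0,0,0]]}' && python3 - <<'E'
from m import *
st();a=snap('scene','s2.png')[180:380,180:400];cv2.imwrite('pics/s2c.png',cv2.resize(a,(660,600),interpolation=cv2.INTER_CUBIC)[...,::-1])
E
```

```text
clock: 4.73
tool_pos: [0.5151, -0.0078, 0.0998]
ee_rot: [0.0, 0.768, 0.64, 0.0]
force: [-9.3, 0.3, 29.6]
width: -0.001
finger_force: 14.9
clk 4.73 pos [ 0.5151 -0.0078  0.0998] loc [-0.03   -0.0544  0.0998] zloc [ 0.001  0.    -1.   ] yloc [ 1.    -0.002  0.001] F [-9.3  0.3 29.6] w -0.001 ff 14.9
```

View pics/s2c.png

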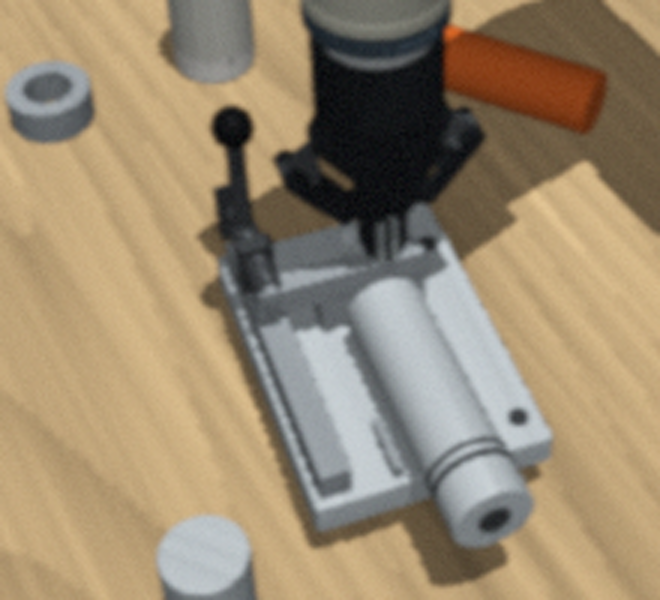

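```bash
python3 -m pendant '{"steps":[[0,0,4,0,0,0,0],[0,0,4,0,0,0,0],[0,0,4,0,0,0,0],[0,0,4,0,0,0,0],[0.7,3.55,0,0,0,0,1],[0.7,3.55,0,0,0,0,1],[0.7,3.55,0,0,0,0,1],[0.7,3.55,0,-6.33,1.15,0,1],[0.7,3.55,0,-6.33,1.15,0,1],[0.7,3.55,0,-6.33,1.15,0,1],[0.7,3.55,0,-6.33,1.15,0,1],[0,0,0,-6.33,1.15,0,1],[0,0,0,-6.33,1.15,0,1],[0,0,0,-6.33,1.15,0,1],[0,0,0,0,0,0,1],[0,0,0,0,0,0,1]]}' && python3 -c "
from m import *
st();print(r.observe()['qpos'].round(2))"
```

```text
clock: 6.12
tool_pos: [0.5632, 0.2416, 0.2552]
ee_rot: [0.245, 0.709, 0.592, -0.294]
force: [-0.3, -0.6, 0.5]
width: 1.001
finger_force: 0.0
clk 6.12 pos [0.5632 0.2416 0.2552] loc [-0.0272  0.1996  0.2552] zloc [-0.001 -0.708 -0.707] yloc [ 1.     0.    -0.001] F [-0.3 -0.6  0.5] w 1.001 ff 0.0
[ 0.67  0.65  1.33 -0.5   1.78  0.9 ]
```

```bash
python3 -m pendant '{"steps":[[-0.13,-0.74,-3.17,0,0,0,1],[-0.13,-0.74,-3.17,0,0,0,1],[-0.13,-0.74,-3.17,0,0,0,1],[-0.13,-0.74,-3.17,0,0,0,1],[-0.25,-1.38,-1.4,0,0,0,1],[-0.25,-1.38,-1.4,0,0,0,1],[-0.25,-1.38,-1.4,0,0,0,1],[-0.25,-1.38,-1.4,0,0,0,1],[-0.25,-1.38,-1.4,0,0,0,1],[0,0,0,0,0,0,1],[0,0,0,0,0,0,1]]}' && python3 - <<'E'
from m import *
st();a=snap('top','t3.png')[140:280,190:360];b=snap('scene','s3.png')[200:400,230:430]
cv2.imwrite('pics/c3.png',np.hstack([cv2.resize(a,(440,362)),cv2.resize(b,(362,362))])[...,::-1][:,:800])
E
```

```text
clock: 7.03
tool_pos: [0.5461, 0.1412, 0.0618]
ee_rot: [0.245, 0.711, 0.591, -0.293]
force: [0.9, -0.6, 1.2]
width: 0.999
finger_force: 0.0
clk 7.03 pos [0.5461 0.1412 0.0618] loc [-0.0261  0.0978  0.0618] zloc [-0.001 -0.706 -0.709] yloc [ 1.    -0.004  0.002] F [ 0.9 -0.6  1.2] w 0.999 ff 0.0
```

View pics/c3.png

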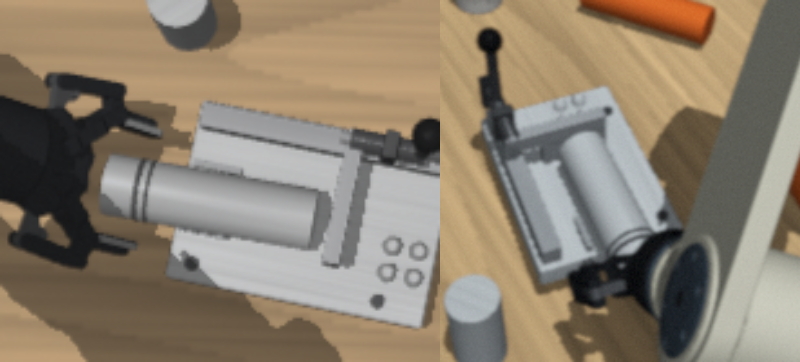

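```bash
python3 -m pendant '{"steps":[[0,0,0,0,0,0,0],[0,0,0,0,0,0,0],[0,0,0,0,0,0,0],[0,0,0,0,0,0,0],[0,0,0,0,0,0,0],[0,0,0,0,0,0,0],[0,0,0,0,0,0,0],[0,0,0,0,0,0,0]]}' 60 && python3 -m pendant '{"steps":[[-0.09,-0.49,0,0,0,0,0],[-0.09,-0.49,0,0,0,0,0],[-0.04,-0.2,0,0,0,0,0],[0,0,0,0,0,0,0]]}' && python3 -c "
from m import *
st()"
```

```text
clock: 7.8
tool_pos: [0.5462, 0.1429, 0.0613]
ee_rot: [0.246, 0.71, 0.591, -0.293]
force: [0.1, 3.8, 6.6]
width: 0.568
finger_force: 60.8
clock: 8.13
tool_pos: [0.5447, 0.1313, 0.0614]
ee_rot: [0.246, 0.71, 0.592, -0.292]
force: [0.4, 4.5, 5.5]
width: 0.569
finger_force: 61.2
clk 8.13 pos [0.5447 0.1313 0.0614] loc [-0.0257  0.0877  0.0614] zloc [ 0.002 -0.706 -0.708] yloc [ 1.    -0.     0.003] F [0.4 4.5 5.5] w 0.569 ff 61.2
```

```bash
for i in 1; do python3 -m pendant '{"steps":[[-0.04,-0.2,0,0,0,0,0],[0,0,0,0,0,0,0]]}'; python3 -m pendant '{"steps":[[-0.04,-0.2,0,0,0,0,0],[0,0,0,0,0,0,0]]}';  done | grep -E 'pos|force'
```

```text
tool_pos: [0.5447, 0.1308, 0.0614]
force: [0.7, 11.6, 7.8]
finger_force: 61.8
tool_pos: [0.5448, 0.1307, 0.0613]
force: [1.3, 21.2, 8.6]
finger_force: 62.1
```

```bash
cat > arc.py <<'E'
from m import *
s0,n0=.1372,-.0137
def T(f,g,e):
    c,s=np.cos(f),np.sin(f);return np.array([-.05+.025*s+g+s0*c-n0*s,.05+.025*c+e+s0*s+n0*c])
g=.002;e=.001
a=np.radians(np.arange(0,91,5));Q=np.array([T(f,g,e) for f in a])*100
D=np.diff(Q,axis=0)
for f,q,d in zip(np.arange(5,91,5),Q[1:],D):print(f,'tcp y,z',q.round(2),'row',round(.179*d[0],2),round(.984*d[0],2),round(d[1],2))
print('start',Q[0])
E
python3 -m pendant '{"steps":[[0.1,0.6,0.1,0,0,0,0],[0,0,0,0,0,0,0],[0,0,0,0,0,0,0]]}'; python3 arc.py;python3 -c "
from m import *
st()"
```

```text
clock: 8.72
tool_pos: [0.5441, 0.133, 0.0616]
ee_rot: [0.246, 0.71, 0.592, -0.293]
force: [0.8, 4.5, 1.3]
width: 0.572
finger_force: 62.9
5 tcp y,z [9.21 7.42] row 0.05 0.28 1.19
10 tcp y,z [9.38 8.6 ] row 0.03 0.18 1.17
15 tcp y,z [9.45 9.74] row 0.01 0.07 1.15
20 tcp y,z [ 9.42 10.85] row -0.01 -0.04 1.11
25 tcp y,z [ 9.27 11.92] row -0.03 -0.14 1.07
30 tcp y,z [ 9.02 12.94] row -0.05 -0.25 1.02
35 tcp y,z [ 8.66 13.9 ] row -0.06 -0.35 0.96
40 tcp y,z [ 8.2  14.78] row -0.08 -0.45 0.89
45 tcp y,z [ 7.64 15.6 ] row -0.1 -0.55 0.82
50 tcp y,z [ 6.98 16.34] row -0.12 -0.64 0.74
55 tcp y,z [ 6.24 16.99] row -0.13 -0.73 0.65
60 tcp y,z [ 5.41 17.55] row -0.15 -0.81 0.56
65 tcp y,z [ 4.51 18.01] row -0.16 -0.89 0.47
70 tcp y,z [ 3.53 18.38] row -0.17 -0.96 0.37
75 tcp y,z [ 2.49 18.64] row -0.19 -1.02 0.27
80 tcp y,z [ 1.39 18.81] row -0.2 -1.08 0.16
85 tcp y,z [ 0.25 18.87] row -0.2 -1.12 0.06
90 tcp y,z [-0.93 18.82] row -0.21 -1.16 -0.05
start [8.92 6.23]
clk 8.72 pos [0.5441 0.133  0.0616] loc [-0.0266  0.0893  0.0616] zloc [ 0.001 -0.707 -0.707] yloc [ 1.    -0.     0.002] F [0.8 4.5 1.3] w 0.572 ff 62.9
```

```bash
python3 -m pendant '{"steps":[[0.05,0.28,1.24,4.92,-0.9,0,0],[0.03,0.18,1.17,4.92,-0.9,0,0],[0.01,0.07,1.15,4.92,-0.9,0,0],[-0.01,-0.04,1.11,4.92,-0.9,0,0],[-0.03,-0.14,1.07,4.92,-0.9,0,0],[-0.05,-0.25,1.02,4.92,-0.9,0,0],[-0.06,-0.35,0.96,4.92,-0.9,0,0],[-0.08,-0.45,0.89,4.92,-0.9,0,0],[0,0,0,0,0,0,0],[0,0,0,0,0,0,0]]}'; python3 - <<'E'
from m import *
st();b=snap('scene','s4.png')[170:390,200:440]
cv2.imwrite('pics/c4.png',cv2.resize(b,(600,550))[...,::-1])
E
```

```text
clock: 9.55
tool_pos: [0.5421, 0.1238, 0.1479]
ee_rot: [0.029, 0.769, 0.638, -0.034]
force: [0.1, -0.2, -5.5]
width: 0.57
finger_force: 63.2
clk 9.55 pos [0.5421 0.1238 0.1479] loc [-0.0269  0.0799  0.1479] zloc [ 0.001 -0.089 -0.996] yloc [ 1.    -0.005  0.001] F [ 0.1 -0.2 -5.5] w 0.57 ff 63.2
```

View pics/c4.png

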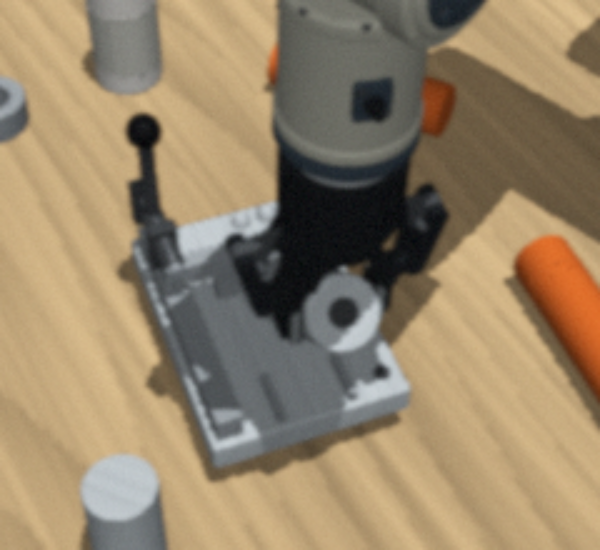

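The column is leaning at about 40°, its head at crop (340,313). The grip is holding, and the measured load is only the column's weight. Continuing to 80°.

```bash
python3 -m pendant '{"steps":[[-0.06,-0.4,0.82,4.92,-0.9,0,0],[-0.1,-0.59,0.74,4.92,-0.9,0,0],[-0.13,-0.73,0.65,4.92,-0.9,0,0],[-0.15,-0.81,0.56,4.92,-0.9,0,0],[-0.16,-0.89,0.47,4.92,-0.9,0,0],[-0.17,-0.96,0.37,4.92,-0.9,0,0],[-0.19,-1.02,0.27,4.92,-0.9,0,0],[-0.2,-1.08,0.16,4.92,-0.9,0,0],[0,0,0,0,0,0,0],[0,0,0,0,0,0,0]]}'; python3 -c "
from m import *
st();print(r.observe()['torque'].round(2))"
```

```text
clock: 10.43
tool_pos: [0.5296, 0.06, 0.1859]
ee_rot: [-0.194, 0.734, 0.609, 0.228]
force: [-0.3, 0.5, -5.6]
width: 0.573
finger_force: 63.1
clk 10.43 pos [0.5296 0.06   0.1859] loc [-0.0278  0.0149  0.1859] zloc [-0.003  0.572 -0.821] yloc [ 1.    -0.003 -0.006] F [-0.3  0.5 -5.6] w 0.573 ff 63.1
[-0.58  0.21 -0.03]
```

```bash
python3 -m pendant '{"steps":[[-0.21,-1.14,0.05,4.92,-0.9,0,0],[-0.21,-1.14,0.05,4.92,-0.9,0,0],[0,0,0,0,0,0,0],[0,0,0,0,0,0,0],[0,0,0,0,0,0,0]]}'; python3 -c "
from m import *
st()"
```

```text
clock: 10.85
tool_pos: [0.5263, 0.0389, 0.1885]
ee_rot: [-0.245, 0.71, 0.592, 0.292]
force: [-0.1, 0.6, -4.2]
width: 0.569
finger_force: 63.5
clk 10.85 pos [0.5263 0.0389 0.1885] loc [-0.0273 -0.0065  0.1885] zloc [-0.001  0.705 -0.709] yloc [ 1.    -0.    -0.002] F [-0.1  0.6 -4.2] w 0.569 ff 63.5
```

```bash
python3 -m pendant '{"steps":[[-0.04,-0.22,0,0.15,0,0,0],[0,0,0,0,0,0,0],[0,0,0,0,0,0,0]]}'|grep -E 'pos|force'; python3 -m pendant '{"steps":[[0,0,-0.1,0,0,0,0],[0,0,0,0,0,0,0]]}'|grep -E 'pos|force';python3 -m pendant '{"steps":[[0,0,-0.1,0,0,0,0],[0,0,0,0,0,0,0]]}'|grep -E 'pos|force'; python3 -c "
from m import *
st()"
```

```text
tool_pos: [0.526, 0.0366, 0.1895]
force: [1.4, 3.3, -6.5]
finger_force: 63.5
tool_pos: [0.5262, 0.0363, 0.1887]
force: [-0.5, 4.7, -1.9]
finger_force: 63.6
tool_pos: [0.5263, 0.0359, 0.1876]
force: [0.4, 5.0, -2.9]
finger_force: 63.8
clk 11.43 pos [0.5263 0.0359 0.1876] loc [-0.0267 -0.0094  0.1876] zloc [ 0.001  0.71  -0.705] yloc [ 1.    -0.002 -0.   ] F [ 0.4  5.  -2.9] w 0.568 ff 63.8
```

```bash
python3 -m pendant '{"steps":[[0.03,0.2,-0.1,0,0,0,0],[0,0,0,0,0,0,0],[0,0,0,0,0,0,0]]}'|grep -E 'pos|force'; python3 -m pendant '{"steps":[[0,0,-0.1,0,0,0,0],[0,0,0,0,0,0,0],[0,0,0,0,0,0,0]]}'|grep -E 'pos|force'; python3 - <<'E'
from m import *
st();b=snap('scene','s5.png')[170:390,200:440]
cv2.imwrite('pics/c5.png',cv2.resize(b,(600,550))[...,::-1])
E
```

```text
tool_pos: [0.5266, 0.0373, 0.1859]
force: [0.7, 1.3, -5.7]
finger_force: 63.9
tool_pos: [0.5266, 0.0373, 0.185]
force: [0.7, 1.4, -6.4]
finger_force: 63.8
clk 11.93 pos [0.5266 0.0373 0.185 ] loc [-0.0267 -0.008   0.185 ] zloc [ 0.002  0.709 -0.706] yloc [ 1.    -0.003 -0.   ] F [ 0.7  1.4 -6.4] w 0.57 ff 63.8
```

View pics/c5.png

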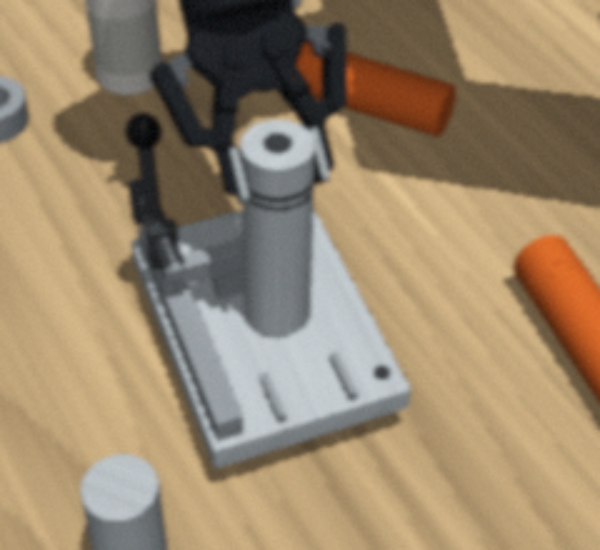

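The column is upright by the leaf, held near its head at crop (278,150). It's still carrying its full weight, so I'll lower it until the foot touches.

```bash
python3 -m pendant '{"steps":[[0,0,-0.1,0,0,0,0],[0,0,0,0,0,0,0],[0,0,0,0,0,0,0]]}'|grep -E 'pos|force'; python3 -m pendant '{"steps":[[0,0,-0.1,0,0,0,0],[0,0,0,0,0,0,0],[0,0,0,0,0,0,0]]}'|grep -E 'pos|force'; python3 -m pendant '{"steps":[[0,0,-0.1,0,0,0,0],[0,0,0,0,0,0,0],[0,0,0,0,0,0,0]]}'|grep -E 'pos|force'
```

```text
tool_pos: [0.5265, 0.0374, 0.184]
force: [1.1, 1.1, -4.8]
finger_force: 63.7
tool_pos: [0.5266, 0.0375, 0.1834]
force: [-0.1, 1.1, -2.6]
finger_force: 63.7
tool_pos: [0.5268, 0.0378, 0.1832]
force: [-0.9, 0.6, 6.4]
finger_force: 63.8
```

```bash
python3 -m pendant '{"steps":[[0,0,0.05,0,0,0,0],[0,0,0,0,0,0,0]]}'|grep -E 'pos|force';python3 -m pendant '{"steps":[[0,0,0,0,0,0,0.7],[0,0,0,0,0,0,0.8],[0,0,0,0,0,0,1],[0,0,0,0,0,0,1],[0,0,0,0,0,0,1],[0,0,0,0,0,0,1],[0,0,0,0,0,0,1],[0,0,0,0,0,0,1],[0,0,0,0,0,0,1]]}'; python3 - <<'E'
from m import *
st();snap('top','t6.png')
im=cv2.imread('pics/t6.png');print(np.round(proj('top',W(p,(-.027,-.023,.22))),1))
E
```

```text
tool_pos: [0.5267, 0.0376, 0.1833]
force: [0.2, 1.0, 4.0]
finger_force: 63.5
clock: 13.65
tool_pos: [0.5265, 0.0375, 0.1827]
ee_rot: [-0.246, 0.71, 0.591, 0.295]
force: [-0.3, 0.2, 0.9]
width: 0.998
finger_force: 0.0
clk 13.65 pos [0.5265 0.0375 0.1827] loc [-0.0268 -0.0077  0.1827] zloc [ 0.001  0.709 -0.705] yloc [ 1.    -0.002 -0.001] F [-0.3  0.2  0.9] w 0.998 ff 0.0
[303.2 218.8]
```

```bash
python3 -m pendant '{"steps":[[-0.18,-1,1,0,0,0,1],[-0.18,-1,1,0,0,0,1],[-0.38,-2.07,2.1,0,0,0,1],[-0.38,-2.07,2.1,0,0,0,1],[-0.38,-2.07,2.1,0,0,0,1],[-0.38,-2.07,2.1,0,0,0,1],[0,0,3,0,0,0,1],[0,0,3,0,0,0,1],[0,0,0,0,0,0,1]]}'; python3 - <<'E'
from m import *
st();b=snap('scene','s7.png')[170:390,200:440];a=snap('top','t7.png')[130:280,230:390]
cv2.imwrite('pics/c7.png',np.hstack([cv2.resize(b,(400,367)),cv2.resize(a,(391,367))])[...,::-1])
E
```

```text
clock: 14.45
tool_pos: [0.5094, -0.0664, 0.352]
ee_rot: [-0.243, 0.709, 0.592, 0.297]
force: [0.2, -0.6, -0.0]
width: 1.001
finger_force: 0.0
clk 14.45 pos [ 0.5094 -0.0664  0.352 ] loc [-0.0251 -0.1131  0.352 ] zloc [ 0.007  0.708 -0.706] yloc [ 1.    -0.003  0.007] F [ 0.2 -0.6 -0. ] w 1.001 ff 0.0
```

View pics/c7.png

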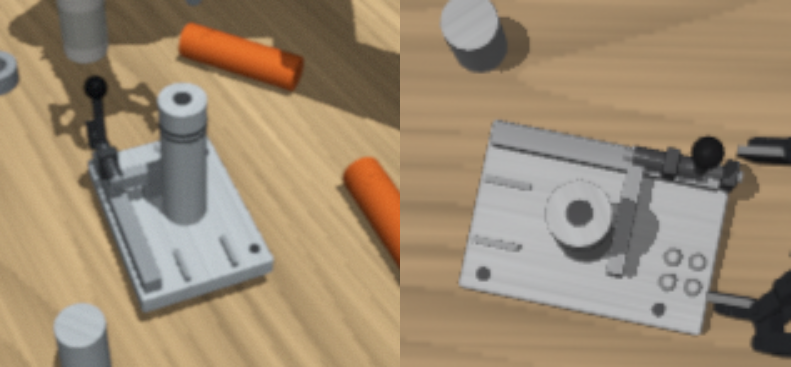

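The column stands free, centred at right crop (580,212), with the leaf down beside it. Next I'll set the tool vertical again and shut it in front of the knob.

```bash
python3 -m pendant '{"steps":[[0,0,0,-6.33,1.15,0,0],[0,0,0,-6.33,1.15,0,0],[0,0,0,-6.33,1.15,0,0],[0,0,0,-6.33,1.15,0,0],[0,0,0,-6.33,1.15,0,0],[0,0,0,-6.33,1.15,0,0],[0,0,0,-6.33,1.15,0,0],[1.2,-0.3,-3,0,0,0,0],[1.2,-0.3,-3,0,0,0,0],[0,0,-2,0,0,0,0],[0,0,0,0,0,0,0],[0,0,0,0,0,0,0]]}' >/dev/null; python3 -c "
from m import *
st()"
```

```text
clk 15.55 pos [ 0.5304 -0.0709  0.2649] loc [-0.0036 -0.1137  0.2649] zloc [-0.003  0.002 -1.   ] yloc [ 1.    -0.001 -0.003] F [0.6 0.2 0.7] w 0.001 ff 0.0
```

```bash
python3 -m pendant '{"steps":[[0,0,-3,0,0,0,0],[0,0,-3,0,0,0,0],[0,0,-2,0,0,0,0],[0,0,-1.5,0,0,0,0],[0,0,0,0,0,0,0]]}' >/dev/null; python3 -m pendant '{"steps":[[1,-0.18,0,0,0,0,0],[1,-0.18,0,0,0,0,0],[1,-0.18,0,0,0,0,0],[0.84,-0.15,0,0,0,0,0],[0.84,-0.15,-0.1,0,0,0,0],[0.8,-0.15,-0.25,0,0,0,0],[0.8,-0.15,-0.25,0,0,0,0],[0.71,-0.13,-0.45,0,0,0,0],[0.71,-0.13,-0.45,0,0,0,0],[0.57,-0.1,-0.62,0,0,0,0],[0.57,-0.1,-0.62,0,0,0,0],[0,0,0,0,0,0,0]]}'; python3 -c "
from m import *
st()"
```

```text
clock: 16.97
tool_pos: [0.6206, -0.0873, 0.1425]
ee_rot: [-0.0, 0.768, 0.64, 0.001]
force: [0.3, 0.2, -0.3]
width: -0.001
finger_force: 0.0
clk 16.97 pos [ 0.6206 -0.0873  0.1425] loc [ 0.088  -0.1138  0.1425] zloc [ 0.     0.002 -1.   ] yloc [ 1.    -0.002  0.   ] F [ 0.3  0.2 -0.3] w -0.001 ff 0.0
```

Tracking as planned. I'll push on and then check the leaf.

```bash
python3 -m pendant '{"steps":[[0.39,-0.07,-0.75,0,0,0,0],[0.39,-0.07,-0.75,0,0,0,0],[0.2,-0.04,-0.7,0,0,0,0],[0.1,-0.02,-0.6,0,0,0,0],[0,0,-0.3,0,0,0,0],[0,0,0,0,0,0,0]]}'; python3 - <<'E'
from m import *
st();b=snap('scene','s8.png')[170:390,180:420];a=snap('top','t8.png')[130:280,230:390]
cv2.imwrite('pics/c8.png',np.hstack([cv2.resize(b,(400,367)),cv2.resize(a,(391,367))])[...,::-1])
E
```

```text
clock: 17.47
tool_pos: [0.6303, -0.0892, 0.1122]
ee_rot: [-0.001, 0.768, 0.64, 0.001]
force: [-0.2, 0.3, 0.3]
width: 0.003
finger_force: 0.1
clk 17.47 pos [ 0.6303 -0.0892  0.1122] loc [ 0.0979 -0.1139  0.1122] zloc [-0.     0.002 -1.   ] yloc [ 1.    -0.002 -0.   ] F [-0.2  0.3  0.3] w 0.003 ff 0.1
```

View pics/c8.png

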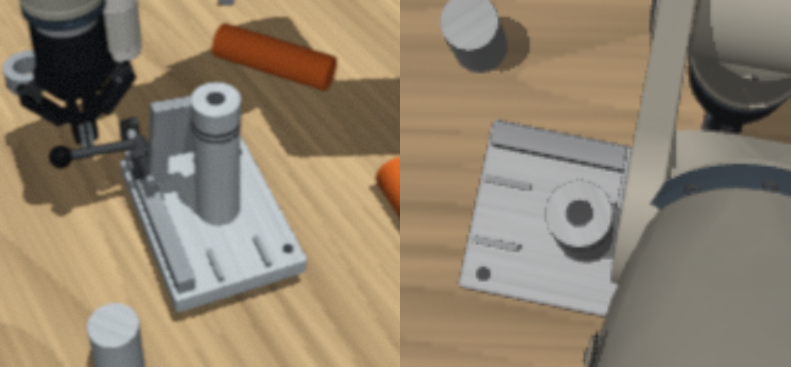

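The leaf is up (left crop 172,140) and the column hasn't moved (right crop 580,212). I'll back off straight up and hand in.

```bash
python3 -m pendant '{"steps":[[0,0,2,0,0,0,0],[0,0,3,0,0,0,0],[0,0,4,0,0,0,0],[0,0,4,0,0,0,0],[0,0,4,0,0,0,0],[0,0,0,0,0,0,0],[0,0,0,0,0,0,0],[0,0,0,0,0,0,0]]}'; python3 - <<'E'
from m import *
a=cv2.imread('pics/s8.png')[220:330,240:370].astype(int);im=snap('scene','s9.png')[...,::-1]
b=im[220:330,240:370].astype(int);print('change',(abs(a-b).max(2)>50).sum())
st();print(r.close_job())
E
```

```text
clock: 18.23
tool_pos: [0.6302, -0.0891, 0.2829]
ee_rot: [-0.0, 0.768, 0.64, 0.001]
force: [-0.1, -0.5, 0.2]
width: -0.001
finger_force: 0.0
change 1777
clk 18.28 pos [ 0.6299 -0.0891  0.2819] loc [ 0.0975 -0.1138  0.2819] zloc [-0.001  0.002 -1.   ] yloc [ 1.    -0.002 -0.001] F [-0.3 -0.8 -0.4] w -0.001 ff 0.0
the job is handed in; nothing more can be done
None
```

The job is handed in at 18.3 s: the column stands gauged on the plate and the leaf is flipped back up; the last viewed picture, before the arm backed off, showed both in place. The hand-in gave no verdict, and a rough before/after picture comparison I ran just before it showed changes that I didn't look into (the arm's retreat is the likely cause).

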